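# Snap two filter covers home with the seating tool, then open the water cock

### The job

Both covers of the leaning twin filter stand proud: take the seating tool from its tray and press each cover, squarely and on its centre and with nothing but the tool, until it clicks home under its spring prongs (either cover first). Stand the tool upright in its tray again and let go of it, and only then open the ball valve, turning its handle all the way to the stop so that it lies in line with the pipe. Leave the bottle, the beaker and the carton where they are.

Things in the scene. Friction and masses are not known exactly. Their poses are not given: they have to be found in the camera images.
- rack: Fixed twin filter rack: aluminium base plate 170 x 200 x 10 mm with two white round housings (56 mm diameter), 110 mm apart along the rack's y axis. Both lean 30 degrees from vertical towards the rack's -x side (roughly to the robot), mouths up. Origin: centre of the plate's underside, on the bench; z up. The proud covers are its highest points, about 145 mm up.
- pad_left (a point): Grey snap-fit cover on the rack's +y housing: disc 58 mm wide, 6 mm thick, with a flat raised pad 32 mm wide, 4 mm high in its middle, where the tool presses. Origin: centre of the pad's top face; z points out along the housing's axis (30 degrees from vertical, up and to the rack's -x); it moves only along z. The heads of two spring prongs, at its +x and -x edges, stay over 27 mm from the axis and rise 4 mm above the pad once it is home.
- pad_right (a point): The same cover on the housing at the rack's -y side; origin and axes as for the left one.
- cover_left (a joint): Travel of the left cover in m: 0 = standing 10 mm proud on its prongs (start), 0.010 = clicked home against the rim (hard stop). The push rises at once to 10 to 16 N and falls to nothing at half travel, past which the prongs snap it home by themselves; let go earlier and it springs back.
- cover_right (a joint): Travel of the right cover, as for the left one.
- tool_centre (a point): Centre of the loose seating tool, 50 mm above its underside. The tool is 100 mm tall, 0.22 kg, and stands on a flat round steel foot (40 mm wide, 12 mm thick); an 18 mm steel neck up to 34 mm; a black square grip 24 x 24 mm from 34 to 100 mm (and a 3 mm steel button on top). z runs from foot to grip, x and y are square to the grip's flat faces.
- tool_grip (a point): Middle of the tool's square grip, 67 mm above the underside of its foot; the best place to grasp. Axes as tool_centre.
- tool_foot (a point): Centre of the flat underside of the tool's foot, the face that presses. Axes as tool_centre.
- tool: The seating tool as a body; its origin is also the centre of the foot's underside, axes as tool_centre.
- tray: Fixed white square tray 130 x 130 x 14 mm, walls and floor about 4 mm (the inside is 122 mm square), in which the tool stands at the start. Origin: centre of the underside, on the bench; z up, x and y along its sides. It is to the left or to the right of the rack, the valve on the other side.
- tray_in (a point): Centre of the tray's inner floor, on which the tool's foot stands.
- valve: Fixed ball valve on a steel pipe bridge: the horizontal pipe (20 mm diameter, axis 58 mm above the bench) runs along the valve's y axis and goes down into the bench at y = +65 and -65 mm; brass ball body in the middle. Origin: on the bench under the valve's stem; z up.
- cock (a joint): Angle of the valve handle in rad: 0 = shut, crosswise to the pipe, handle pointing to the valve's -x; pi/2 = fully open, in line with the pipe, handle pointing to the valve's +y; hard stop at both ends. It opens clockwise seen from above, needs about 0.25 N m and stays where it is left. The handle turns about the vertical through the valve's origin.
- handle_end (a point): Point on the steel lever handle 85 mm from its turning axis, mid-height, 100 mm above the bench. The handle is a blade 10 mm thick, 16 mm high (92 to 108 mm above the bench), reaching 105 mm from the axis; x points along it from its end towards the turning axis, z up.
- bottle: Bystander: amber glass bottle, 64 mm diameter, 150 mm tall, beyond the rack. Origin: centre of its underside.
- beaker: Bystander: glass beaker, 72 mm diameter, 85 mm tall, beyond the rack. Origin: centre of its underside.
- carton: Bystander: small cardboard carton 70 x 110 x 45 mm beyond the rack. Origin: centre of its underside.
Not all that is in view belongs to the job. Several things look just like the tool: the one meant starts farthest to the robot's left.

How it is judged (in metres and radians):
On the way, in this order (a step that is already met when the one before it is completed fails the run):
1. one cover is home under the tool, the tool square on its centre (((value of joint cover_left above 0.0085 m and distance between tool_foot and pad_left below 0.014 m and angle between the z axis of tool_foot and the z axis of pad_left, either way round below 0.2 rad) or (value of joint cover_right above 0.0085 m and distance between tool_foot and pad_right below 0.014 m and angle between the z axis of tool_foot and the z axis of pad_right, either way round below 0.2 rad))), for 0.05 s.
2. the other cover too is pressed home by the tool, both are home (value of joint each of cover_left, cover_right above 0.0085 m and ((value of joint cover_left above 0.0085 m and distance between tool_foot and pad_left below 0.014 m and angle between the z axis of tool_foot and the z axis of pad_left, either way round below 0.2 rad) or (value of joint cover_right above 0.0085 m and distance between tool_foot and pad_right below 0.014 m and angle between the z axis of tool_foot and the z axis of pad_right, either way round below 0.2 rad))), for 0.05 s.
3. the tool stands upright in its tray again, let go (angle between tool_foot's own z axis and vertical below 0.08 rad and x of tool_foot in the frame of tray between -0.05 and 0.05 m and y of tool_foot in the frame of tray between -0.05 and 0.05 m and z of tool_foot in the frame of tray below 0.009 m and contact force between the fingers and tool below 0.1 N), for 0.2 s.
4. the valve handle is turned fully open (value of joint cock above 1.5 rad), for 0.2 s.
At the end, for the whole second after the job is handed in: Both covers are home (travel over 8.5 of 10 mm), the tool stands upright (within 0.08 rad) and still on the tray's floor inside its walls, let go, and the valve handle is within 0.07 rad of its open stop (all of step 3 and value of joint each of cover_left, cover_right above 0.0085 m and value of joint cock above 1.5 rad and linear speed of tool below 0.01 m/s); the robot touches nothing.
It fails at once if a cover is pressed by the hand or arm instead of the tool (contact force between any of the fingers, the arm and cover_left above 2 N or contact force between any of the fingers, the arm and cover_right above 2 N).
It fails at once if a cover is pressed skewed (over 0.3 rad) or well off its centre (over 16 mm) ((value of joint cover_left between 0.003 and 0.0075 m and (angle between the z axis of tool_foot and the z axis of pad_left, either way round above 0.3 rad or distance between tool_foot and pad_left above 0.016 m)) or (value of joint cover_right between 0.003 and 0.0075 m and (angle between the z axis of tool_foot and the z axis of pad_right, either way round above 0.3 rad or distance between tool_foot and pad_right above 0.016 m))).
It fails at once if the valve is opened before both covers are home (value of joint cock above 0.4 rad and not (value of joint each of cover_left, cover_right above 0.0085 m)).
It fails at once if a bystander is shifted by over 25 mm or tipped (distance of any of bottle, beaker, carton from where it was at the start of the episode above 0.025 m or angle between any of bottle, beaker, carton's own z axis and vertical above 0.3 rad).
It also fails if it takes over 64 s, if anything falls off the work surface, if the arm or the gripper's body presses on something with over 40 N, if the wrist force passes 120 N, or if a joint passes its speed limit or range.

### The arm

A 6-joint arm with a two-finger parallel gripper is mounted at the origin on the work surface. World frame = base frame: x ahead of the robot, y to its left, z up, the work surface at z = 0. Lengths are in m, angles in degrees, forces in N, time in s.
With the tool pointing down it reaches from about 0.4 to 0.825 m from the base axis. Payload 7 kg.
Tool frame: the origin (TCP) lies midway between the tips of the shut fingers; the grasp point (between the pads) lies 19 mm behind it; z points along the fingers, y is the line along which they close (so a half turn about z gives the same grasp; the last joint's range is limited). The gripper opens to 88 mm and grips with 3 to 60 N. Pads are 19 mm wide; open, the fingers measure 130 mm over their backs; the gripper's body (78 mm by 193 mm) begins 47 mm behind the grasp point.
Start: joints at [-59.696, 20.546, 0.682, 0, -70.136, -16.507], TCP at [0.161, -0.656, 0.227] pointing down, gripper open.
Joint ranges: [-176.03, 176.03], [-82.01, 121.73], [-58.28, 71.71], [-173.87, 95.51], [-174.79, -0.11], [-173.66, 173.66]. Speed limits (degrees/s): [136.94, 136.94, 172.46, 180, 180, 180].

### API

Orientations are given as a 3x3 rotation matrix whose columns are the frame's x, y, z axes.
In Python, from rig import robot gives the robot as it stands. Calls block until the motion is done:
- robot.goto(position, orientation): joint-space move of the TCP to a pose.
- robot.servo_line(position, ori=None, speed=0.15): straight line of the TCP; ori=None keeps the orientation; speed is the mean speed in m/s.
- robot.movej(angles): joint-space move.
- robot.move_gripper(opening): opening from 0.0 (shut) to 1.0 (fully open); the grip force is fixed at half the most; returns when the fingers have stopped.
- robot.dwell(seconds).
- robot.ik(position, orientation): joint angles nearest the present ones, or None.
- robot.grab_frame(name): name is "side" or "top" or "wrist"; returns (picture, depth): 420x560x3 uint8, red, green, blue; 420x560 float32, m along the optical axis (not along the pixel's ray), 0 where there is no reading.
- robot.camera_info(name): a dict with "vfov" (degrees; the focal length in pixels is half the picture's height over the tangent of half this angle, whatever the lens; pixels are square), "cx", "cy" (the principal point, pixels), "k1" (the pictures are not rectified: a ray, as slopes to the right and down, at radius r is drawn at 1 + k1 r^2 times it, then the intrinsics apply), "view" (4x4, takes a point from world to camera coordinates); the wrist camera has in their place "T_tool_cam" (4x4, takes a point from camera to tool coordinates, whose origin is the TCP and whose axes are the flange's). Camera axes: x right, y down, z forward; pixel columns grow to the right and rows downward; lengths in m; the calibration is good to about 2 mm. A picture is of the moment at which its call begins: read the wrist's pose just before it. camera_info takes no time and is no camera call.
A pose or a line that the arm cannot do raises robot.Unreachable and nothing moves.
- robot.job_done(): hands the job in; it is judged then, once.
Readings, each from a call of its own:
- robot.read_t(): time.
- robot.read_qpos(): joint angles.
- robot.read_qvel(): joint speeds.
- robot.read_effort(): joint torques, N m.
- robot.read_position(): TCP position.
- robot.read_tcp_rot(): TCP orientation.
- robot.read_force(): force on the tool from outside, world axes, zero at the start.
- robot.read_ft_torque(): the same for the moment, N m.
- robot.read_grip_width(): opening from 0.0 (shut) to 1.0 (fully open).
- robot.read_finger_force(): force on a finger pad.
Only numpy, scipy, OpenCV 4.12 (cv2) and the standard library are available. Lean on these libraries where they do the work, as an engineer would, in place of code of your own. Each camera call takes 0.05 s, during which the arm holds its last target. There are 200 camera calls.

## Working session

There is one attempt and no reset: what is moved stays moved. The work goes in short steps, each a Python script; the robot and the scene stay as the last script left them, time stands still between calls to the robot, and variables do not carry over. Pictures are saved under pics/ and viewed, at most 10 in all, crops included, and the job is handed in when it is done.

```bash
ls; mkdir -p pics; cat > h.py <<'E'
import numpy as np, cv2
from rig import robot
def grab(n):
    R,p=np.array(robot.read_tcp_rot()),np.array(robot.read_position())
    im,d=robot.grab_frame(n); c=robot.camera_info(n)
    f=im.shape[0]/2/np.tan(np.radians(c["vfov"])/2)
    if n=="wrist":
        T=np.eye(4);T[:3,:3]=R;T[:3,3]=p; M=T@np.array(c["T_tool_cam"])
    else: M=np.linalg.inv(np.array(c["view"]))
    return dict(im=im,d=d,f=f,c=c,M=M)
def slopes(g,uv):
    c=g["c"]; K=np.array([[g["f"],0,c["cx"]],[0,g["f"],c["cy"]],[0,0,1.]])
    x=(np.atleast_2d(uv).astype(float)-[c["cx"],c["cy"]])/g["f"]
    s=x.copy()
    for _ in range(30): s=x/(1+c["k1"]*(s**2).sum(1,keepdims=True))
    return s
def onplane(g,uv,z):
    s=slopes(g,uv); r=np.c_[s,np.ones(len(s))]@g["M"][:3,:3].T; o=g["M"][:3,3]
    return o+r*((z-o[2])/r[:,2])[:,None]
def cloud(g):
    h,w=g["d"].shape; v,u=np.mgrid[:h,:w]
    s=slopes(g,np.c_[u.ravel(),v.ravel()]); P=np.c_[s,np.ones(len(s))]*g["d"].reshape(-1,1)
    return (P@g["M"][:3,:3].T+g["M"][:3,3]).reshape(h,w,3)
def proj(g,P):
    q=(np.atleast_2d(P)-g["M"][:3,3])@g["M"][:3,:3]; s=q[:,:2]/q[:,2:]
    return s*(1+g["c"]["k1"]*(s**2).sum(1,keepdims=True))*g["f"]+[g["c"]["cx"],g["c"]["cy"]]
def save(n,im): cv2.imwrite(f"pics/{n}.png",cv2.cvtColor(im,cv2.COLOR_RGB2BGR))
E
python3 - <<'E'
from h import *
import pickle
for n in("top","side"):
    g=grab(n); save(n+"0",g["im"]); pickle.dump(g,open(n+".pkl","wb")); print(n,g["M"].round(3),g["c"])
E
```

```text
pics
top [[-0.017 -0.992  0.127  0.474]
 [-0.999  0.02   0.027 -0.061]
 [-0.029 -0.127 -0.991  1.005]
 [ 0.     0.     0.     1.   ]] {'vfov': 55.33579988042042, 'cx': 283.3438818857965, 'cy': 209.19856378307702, 'k1': -0.1030879705839911, 'view': array([[-0.01658444, -0.99943667, -0.02917718, -0.02346062],
       [-0.99170489,  0.02016211, -0.12694446,  0.59895987],
       [ 0.12746122,  0.02682985, -0.99148061,  0.93743407],
       [ 0.        ,  0.        ,  0.        ,  1.        ]])}
side [[-0.842 -0.374  0.389  0.153]
 [-0.539  0.608 -0.583  0.653]
 [-0.019 -0.7   -0.714  0.956]
 [ 0.     0.     0.     1.   ]] {'vfov': 51.22404923067281, 'cx': 287.2558876716606, 'cy': 207.2219713726934, 'k1': -0.04727977957288347, 'view': array([[-0.84189931, -0.53931234, -0.01864813,  0.49888902],
       [-0.37400996,  0.60806578, -0.70026606,  0.32950103],
       [ 0.38900142, -0.58257892, -0.71363835,  1.00380598],
       [ 0.        ,  0.        ,  0.        ,  1.        ]])}
```

View pics/top0.png

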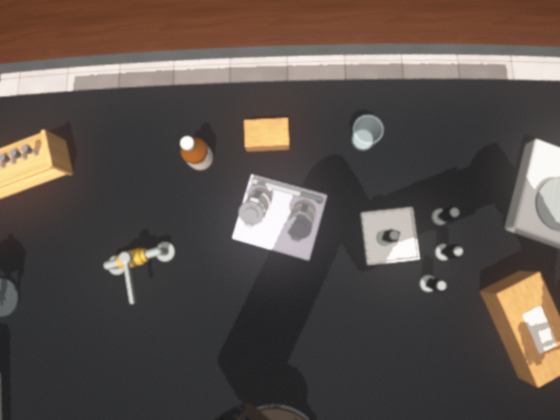

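View pics/side0.png

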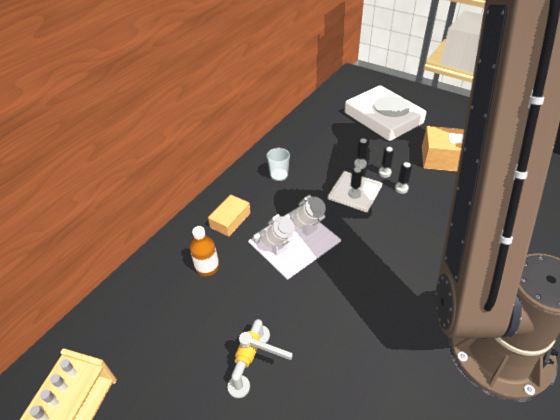

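The top view shows four tool-like things: (390,236), standing in the tray, and (447,214), (450,251) and (433,284), outside it. Image left is the robot's left, so the one at (390,236) is meant. The rack is near (280,217) and the valve near (135,260) with its handle end at (130,300).

```bash
python3 - <<'E'
from h import *
import pickle
G=pickle.load(open("top.pkl","rb")); C=cloud(G)
im=G["im"]
save("crop1",np.hstack([cv2.resize(im[190:300,355:475],None,fx=3.3,fy=3.3,interpolation=2),cv2.resize(im[170:280,225:345],None,fx=3.3,fy=3.3,interpolation=2)]))
def rect(u0,v0,u1,v1,z0,z1,ret=False):
    P=C[v0:v1,u0:u1].reshape(-1,3); P=P[(P[:,2]>z0)&(P[:,2]<z1)]
    r=cv2.minAreaRect(P[:,:2].astype(np.float32)*1000); print(len(P),np.round(r[0],1),np.round(r[1],1),round(r[2],1),"med z",np.median(P[:,2]).round(4)); return P
print("plate");rect(225,165,335,268,.006,.014)
print("tray");rect(350,195,428,272,.008,.018)
print("tooltop");P=rect(375,220,410,250,.085,.115); print(P[:,2].max())
print("others")
for b in((430,200,465,225),(432,240,467,262),(418,272,450,294)): rect(*b,.085,.115)
print("pads");P=rect(225,165,335,268,.09,.17)
for s in range(90,160,6):
    q=P[(P[:,2]>s/1000)&(P[:,2]<=s/1000+.006)]
    if len(q):print(s,len(q),q.mean(0).round(3))
print("handle");P=rect(95,235,185,310,.085,.12)
print("pipe");P=rect(95,235,185,310,.03,.08)
print("bench noise",C[330:360,100:150,2].std(),C[330:360,100:150,2].mean())
for n,(u,v) in dict(bottle=(187,145),beaker=(367,133),carton=(266,133)).items(): print(n,C[v,u])
E
```

```text
plate
2907 [582.8 -27.7] [240.2 248. ] 86.1 med z 0.0108
tray
535 [ 530.7 -296.1] [128.9 131.7] 4.7 med z 0.014
tooltop
124 [ 527.2 -283. ] [24.6 23.5] 71.5 med z 0.1057
0.11125549357734177
others
129 [ 574.8 -425.4] [23.5 23.9] 40.8 med z 0.1013
146 [ 487.3 -427.4] [25.9 24.9] 45.5 med z 0.1018
139 [ 412.5 -385. ] [23.4 25.5] 63.9 med z 0.1018
pads
1463 [576.5 -21.5] [166.8  89.1] 73.1 med z 0.1248
90 48 [ 0.602 -0.036  0.093]
96 53 [ 0.596 -0.031  0.099]
102 84 [ 0.579 -0.027  0.105]
108 122 [ 0.569 -0.022  0.112]
114 229 [ 0.559 -0.016  0.117]
120 253 [ 0.563 -0.02   0.123]
126 299 [ 0.568 -0.019  0.129]
132 270 [ 0.577 -0.023  0.135]
138 105 [ 0.587 -0.027  0.14 ]
handle
400 [439.5 325.6] [117.6  28. ] 6.2 med z 0.1081
pipe
579 [485.2 329.8] [ 40.5 148.9] 15.5 med z 0.0684
bench noise 0.0684589338042658 0.005340024985417273
bottle [0.73256754 0.17497657 0.1512073 ]
beaker [ 0.79604703 -0.25281746  0.00765188]
carton [0.78891306 0.00516803 0.04734048]
```

View pics/crop1.png

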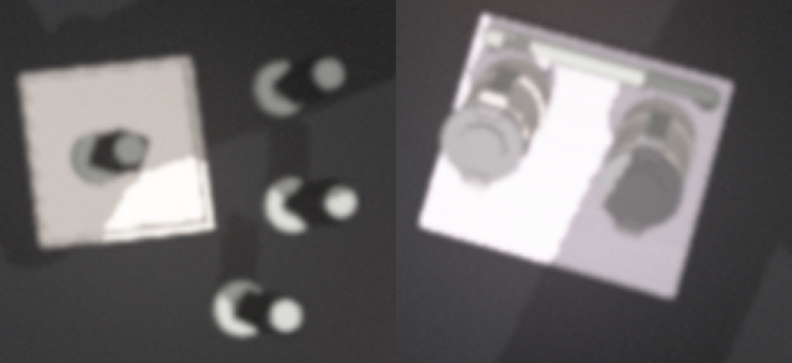

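The crop confirms it: the tray holds one black-gripped tool and the three others stand outside. Next come close views from the wrist.

```bash
cat >> h.py <<'E'
def down(a):
    a=np.radians(a); x=np.array([np.cos(a),np.sin(a),0]); z=np.array([0,0,-1.]); return np.c_[x,np.cross(z,x),z]
E
python3 - <<'E'
from h import *
import pickle
print(np.array(robot.read_tcp_rot()).round(2), np.array(robot.camera_info("wrist")["T_tool_cam"]).round(3))
for n,(x,y) in dict(tool=(.50,-.285),rack=(.50,-.02),valve=(.46,.31)).items():
    best=None
    for a in (0,180):
        q=robot.ik([x,y,.36],down(a)); print(n,a,None if q is None else np.round(q,0))
    
    q=[(abs(np.array(robot.ik([x,y,.36],down(a)))[5]),a) for a in (0,180) if robot.ik([x,y,.36],down(a)) is not None]
    a=min(q)[1]; robot.goto([x,y,.36],down(a)); robot.dwell(.3)
    g=grab("wrist"); pickle.dump(g,open(f"w_{n}.pkl","wb")); save("w_"+n,g["im"])
im=[cv2.imread(f"pics/w_{n}.png") for n in("tool","rack","valve")]
cv2.imwrite("pics/wall.png",cv2.resize(np.vstack([np.hstack(im[:2]),np.hstack([im[2],0*im[2]])]),(800,600)))
print(robot.read_t())
E
```

```text
[[-0.97 -0.24 -0.  ]
 [-0.24  0.97  0.  ]
 [ 0.    0.   -1.  ]] [[ 0.001 -0.954 -0.299  0.081]
 [ 1.     0.001  0.    -0.   ]
 [ 0.    -0.299  0.954 -0.157]
 [ 0.     0.     0.     1.   ]]
tool 0 [-10.   8.   1.   0. -83. 100.]
tool 180 [-10.   8.   1.   0. -83. -80.]
rack 0 [ 20.   0.  -7.   0. -82.  70.]
rack 180 [  20.    0.   -7.    0.  -82. -110.]
valve 0 [ 54.   6.  -2.   0. -83.  36.]
valve 180 [  54.    6.   -2.    0.  -83. -144.]
6.5167
```

View pics/wall.png

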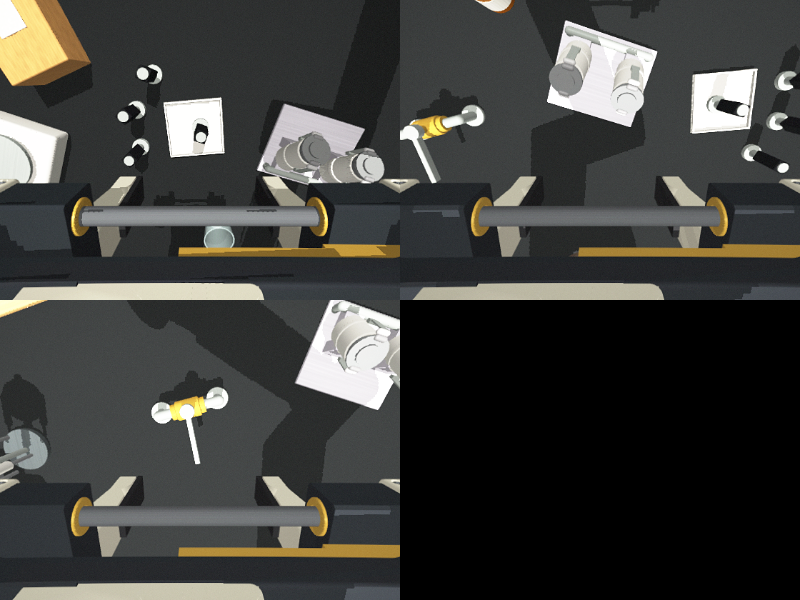

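The wrist views show the tool at (200,130) in its tray, the rack covers at (567,78) and (628,103), and the valve at (187,410) with its handle to (197,462). Measuring from depth clouds now.

```bash
cat > m.py <<'E'
from h import *
import pickle
W={n:pickle.load(open(f"w_{n}.pkl","rb")) for n in("tool","rack","valve")}
W["top"]=pickle.load(open("top.pkl","rb"));W["side"]=pickle.load(open("side.pkl","rb"))
CL={n:cloud(g) for n,g in W.items()}
def sel(n,c,r,z0,z1):
    C=CL[n]; m=(np.linalg.norm(C[...,:2]-c,axis=2)<r)&(C[...,2]>z0)&(C[...,2]<z1)&(W[n]["d"]>0)
    if n in("tool","rack","valve"): m[250:]=False
    k,l,s,_=cv2.connectedComponentsWithStats(m.astype(np.uint8))
    if k<2: return np.zeros((0,3))
    return C[l==1+np.argmax(s[1:,4])]
def rect(n,*a):
    P=sel(n,*a)
    if len(P)<20: print(n,"none");return
    r=cv2.minAreaRect(P[:,:2].astype(np.float32)*1000); print(n,len(P),np.round(r[0],1),np.round(r[1],1),round(r[2],1),"z",np.median(P[:,2]).round(4)); return P
E
python3 - <<'E'
from m import *
print("plate"); [rect(n,(.58,-.03),.15,.005,.016) for n in W]
print("tray"); [rect(n,(.53,-.295),.11,.001,.018) for n in W]
print("toptool"); [rect(n,(.527,-.283),.05,.095,.115) for n in W]
print("handle"); [rect(n,(.44,.325),.09,.095,.115) for n in W]
print("pipe"); [rect(n,(.485,.33),.1,.045,.08) for n in W]
E
```

```text
plate
tool 5357 [583.1 -23.2] [200.7 169.9] 73.2 z 0.0089
rack 5521 [572.1 -18.9] [199.9 146. ] 73.1 z 0.0091
valve 7322 [583.6 -22.3] [202.2 169.2] 73.4 z 0.0091
top 3025 [584.6 -25.5] [203.2 172.5] 73.0 z 0.0109
side 2008 [581.2 -21.3] [203.2 170.8] 73.0 z 0.0089
tray
tool 5569 [ 531.7 -296.1] [133.7 135.8] 5.0 z 0.0032
rack 6198 [ 528.5 -299. ] [134.9 140.9] 5.0 z 0.0036
valve none
top 4011 [ 529.2 -294.6] [216.5 218.3] 20.2 z 0.0041
side 1079 [ 531.4 -308. ] [157.3 172.8] 9.5 z 0.0044
toptool
tool 308 [ 525.6 -282.8] [23.8 24.2] 70.5 z 0.1048
rack 417 [ 526.3 -281.8] [24.7 25.3] 71.4 z 0.1046
valve none
top 110 [ 527.5 -283.3] [23.8 24. ] 68.0 z 0.1063
side 62 [ 522.1 -280.7] [29.6 22.9] 67.8 z 0.1035
handle
tool none
rack 1267 [440.5 323.4] [113.9  28.4] 10.6 z 0.106
valve 852 [438.3 327.2] [118.5  26.9] 6.0 z 0.1069
top 393 [439.5 325.6] [117.6  28. ] 6.2 z 0.1081
side 445 [437.3 327.6] [119.1  27.2] 6.1 z 0.1067
pipe
tool none
rack 1428 [490.4 306.4] [41.  99.3] 15.3 z 0.0672
valve 1599 [483.7 332.1] [ 39.7 149.2] 13.7 z 0.0673
top 408 [493.7 299. ] [40.5 84.2] 15.5 z 0.0694
side 515 [474.3 363.5] [39.4 84.8] 14.9 z 0.0674
```

```bash
python3 - <<'E'
from m import *
from scipy.optimize import least_squares
yaw=np.radians(-16.8); xr=np.array([np.cos(yaw),np.sin(yaw),0]); yr=np.array([-xr[1],xr[0],0]); zr=np.array([0,0,1.])
n=-.5*xr+np.sqrt(.75)*zr; u=np.cross(yr,n); c0=np.array([.5833,-.0228,0])
for nm in W:
    C=CL[nm]; L=(C-c0)@np.c_[u,yr,n]   # u, y, n coords
    for s in(1,-1):
        m=(abs(L[...,1]-s*.055)<.035)&((C-c0)[...,2]>.09)&((C-c0)[...,2]<.16)&(W[nm]["d"]>0)
        if nm in("tool","rack","valve"): m[250:]=False
        P=L[m]
        if len(P)<50: continue
        h,e=np.histogram(P[:,2],bins=np.arange(.05,.2,.001)); 
        print(nm,s,len(P),[(round(e[i],3),int(h[i])) for i in range(len(h)) if h[i]>.05*len(P)])
        # pad level = top significant bin cluster
        sig=[e[i] for i in range(len(h)) if h[i]>.06*len(P)]
        top=max(sig); Q=P[(P[:,2]>top-.0015)&(P[:,2]<top+.0025)]
        Q=Q[np.linalg.norm(Q[:,:2]-np.median(Q[:,:2],0),axis=1)<.02]
        (cx,cy),r=cv2.minEnclosingCircle((Q[:,:2]*1000).astype(np.float32))
        A=np.c_[Q[:,:2],np.ones(len(Q))]; k=np.linalg.lstsq(A,Q[:,2],rcond=None)[0]
        ctr=np.array([cx/1000,cy/1000,Q[:,2].mean()])
        # disc level
        D=P[(P[:,2]>top-.006)&(P[:,2]<top-.0025)]; dc=cv2.minEnclosingCircle((D[:,:2]*1000).astype(np.float32))
        print("   pad uyn",ctr.round(4),"r",round(r,1),"tilt",k[:2].round(3),"disc",np.round(dc[0],1),round(dc[1],1),"world",(c0+ctr@np.c_[u,yr,n].T).round(4))
E
```

```text
tool 1 2015 [(np.float64(0.116), 148), (np.float64(0.117), 378), (np.float64(0.118), 198), (np.float64(0.12), 114), (np.float64(0.121), 209), (np.float64(0.122), 123)]
   pad uyn [0.0416 0.0548 0.1218] r 16.7 tilt [ 0.009 -0.01 ] disc [38.9 53.5] 30.9 world [0.5753 0.0368 0.1262]
tool -1 2257 [(np.float64(0.116), 143), (np.float64(0.117), 397), (np.float64(0.118), 244), (np.float64(0.12), 114), (np.float64(0.121), 238), (np.float64(0.122), 129)]
   pad uyn [ 0.0419 -0.0544  0.1216] r 16.6 tilt [0.003 0.008] disc [ 42.4 -54.8] 36.1 world [ 0.5441 -0.0678  0.1263]
rack 1 2587 [(np.float64(0.117), 456), (np.float64(0.118), 346), (np.float64(0.12), 141), (np.float64(0.121), 274), (np.float64(0.122), 169)]
   pad uyn [0.042  0.0554 0.1219] r 16.3 tilt [ 0.005 -0.002] disc [43.1 52.8] 35.0 world [0.5758 0.0374 0.1265]
rack -1 2384 [(np.float64(0.117), 407), (np.float64(0.118), 354), (np.float64(0.121), 233), (np.float64(0.122), 189)]
   pad uyn [ 0.0422 -0.0546  0.122 ] r 16.3 tilt [ 0.007 -0.004] disc [ 42.8 -53.7] 35.1 world [ 0.5441 -0.068   0.1267]
valve 1 3662 [(np.float64(0.116), 307
[... 480 characters left out ...]
 35.5 world [0.576  0.037  0.1276]
top -1 749 [(np.float64(0.117), 49), (np.float64(0.118), 74), (np.float64(0.119), 103), (np.float64(0.12), 86), (np.float64(0.121), 50), (np.float64(0.122), 51), (np.float64(0.123), 42)]
   pad uyn [ 0.0445 -0.0555  0.1225] r 19.8 tilt [ 0.007 -0.002] disc [ 43.6 -54. ] 35.3 world [ 0.5455 -0.0694  0.1283]
side 1 826 [(np.float64(0.117), 54), (np.float64(0.118), 64), (np.float64(0.119), 51), (np.float64(0.12), 43)]
   pad uyn [0.0409 0.057  0.1196] r 19.7 tilt [ 0.01  -0.025] disc [40.5 55.3] 36.7 world [0.5764 0.0388 0.1241]
side -1 1384 []Traceback (most recent call last):
  File "<stdin>", line 16, in <module>
ValueError: max() iterable argument is empty
```

```bash
cat > geo.py <<'E'
from h import *
yaw=np.radians(-16.8); xr=np.array([np.cos(yaw),np.sin(yaw),0]); yr=np.array([-xr[1],xr[0],0]); n=-.5*xr+np.sqrt(.75)*np.array([0,0,1.])
u=np.cross(yr,n)
PAD=dict(L=np.array([.5756,.0370,.1264]),R=np.array([.5441,-.0679,.1265]))
def Rp(a): # x axis at angle a from u in pad plane
    a=np.radians(a); x=np.cos(a)*u+np.sin(a)*yr; return np.c_[x,np.cross(-n,x),-n]
TOOL=np.array([.526,-.2825]); TRAY=np.array([.531,-.296])
E
python3 - <<'E'
from geo import *
for a in(-19.5,70.5,160.5,-109.5): print("grasp",a,np.round(robot.ik([*TOOL,.05],down(a)),0) if robot.ik([*TOOL,.05],down(a)) is not None else None)
for a in(0,90,180,-90):
    for s in"LR":
        q=[robot.ik(PAD[s]+n*d,Rp(a)) for d in(.045,.11)]; print(s,a,[None if i is None else np.round(i,0) for i in q])
E
```

```text
grasp -19.5 [-10.  23. -22.   0. -46.  80.]
grasp 70.5 [-10.  23. -22.   0. -46. 170.]
grasp 160.5 [ -10.   23.  -22.    0.  -46. -100.]
grasp -109.5 [-10.  23. -22.   0. -46. -10.]
L 0 [None, array([ 39.,  -8., -55.,  47., -34.,  -4.])]
R 0 [None, None]
L 90 [None, array([ 39.,  -8., -55.,  47., -34.,  86.])]
R 90 [None, None]
L 180 [None, None]
R 180 [None, None]
L -90 [None, array([ 39.,  -8., -55.,  47., -34., -94.])]
R -90 [None, None]
```

The 30° lean can't be reached with the gripper on the tool's axis. I'll grasp the tool tilted about the closing axis instead and scan for a feasible tilt.

```bash
cat >> geo.py <<'E'
from scipy.spatial.transform import Rotation as Ro
H=.067  # grasp height above foot
def pose(foot,Rdown,delta,back=0.):
    """Rdown: gripper frame if coaxial with tool (z=-toolz). Rotate about closing axis by delta keeping grasp point."""
    zt=-Rdown[:,2]; g=np.asarray(foot)+zt*(H+back)
    R=Rdown@Ro.from_euler('y',delta,degrees=True).as_matrix()
    return g+R[:,2]*.019,R
E
python3 - <<'E'
from geo import *
import itertools
for d in(10,15,20,25,30,-10,-15,-20,-25,-30):
    tr=[]
    for a in(-19.5,70.5,160.5,-109.5):
        q=[robot.ik(*pose([*TOOL,.004+b],down(a),d)) for b in(0,.09)]
        if all(i is not None for i in q): tr.append((a,np.round(q[0]).astype(int).tolist()))
    pr=[]
    for ph in range(-180,180,30):
        ok=[robot.ik(*pose(PAD[s],Rp(ph),d,b)) for s in"LR" for b in(-.012,.045)]
        if all(i is not None for i in ok): pr.append((ph,np.round(ok[0]).astype(int).tolist(),np.round(ok[2]).astype(int).tolist()))
    print(d,"tray",tr,"\n    press",pr)
E
```

```text
10 tray [(-19.5, [-8, 18, -31, 4, -31, 76]), (160.5, [-10, 28, -13, -2, -59, -98]), (-109.5, [-4, 23, -28, 14, -43, -26])] 
    press [(-180, [33, 3, -46, 30, -31, -164], [22, -1, -49, 27, -28, -151]), (-150, [35, 4, -47, 37, -34, -143], [23, -1, -52, 37, -30, -132]), (-120, [36, 4, -51, 47, -35, -124], [23, -1, -57, 51, -29, -117]), (120, [26, -1, -56, 45, -14, 128], [18, -4, -54, 24, -16, 156]), (150, [31, 1, -49, 30, -25, 168], [20, -2, -49, 21, -24, -173])]
15 tray [(-19.5, [-8, 17, -37, 8, -22, 71]), (70.5, [-20, 25, -12, -18, -55, -169]), (160.5, [-11, 31, -8, -2, -66, -97]), (-109.5, [-2, 23, -31, 21, -43, -35])] 
    press [(-180, [32, 5, -39, 19, -38, -153], [21, 1, -42, 16, -36, -140]), (-150, [35, 7, -41, 28, -41, -135], [25, 2, -46, 28, -37, -126]), (-120, [38, 7, -46, 40, -42, -120], [27, 2, -53, 45, -37, -114])]
20 tray [(-19.5, [-9, 15, -46, 22, -10, 58]), (70.5, [-23, 26, -9, -24, -58, -163]), (160.5, [-11, 34, -4, -3, -72, -97]), (-109.5, [0, 24, -34, 28, -43, -42])] 
    press [(-180, [30, 7, -32, 10, -44, -144], [19, 4, -35, 9, -43, -132]), (-150, [35, 9, -35, 22, 
[... 3097 characters left out ...]
, -50, 63]), (60, [40, 13, -37, 32, -54, 66], [31, 7, -46, 36, -49, 70]), (90, [43, 12, -48, 50, -52, 74], [31, 6, -58, 60, -46, 75])]
-30 tray [(-19.5, [-12, 39, 4, -4, -84, 84]), (70.5, [3, 26, -38, 39, -47, 125]), (-109.5, [-30, 30, -4, -32, -66, 26])] 
    press [(-90, [11, 1, -33, -40, -22, 13], [-10, 2, -29, -48, -37, 35]), (-60, [12, 5, -26, -26, -38, 26], [-3, 5, -24, -31, -46, 42]), (-30, [18, 9, -22, -13, -49, 37], [6, 8, -22, -15, -52, 50]), (0, [25, 12, -21, 0, -57, 48], [15, 10, -24, 0, -56, 58]), (30, [33, 15, -25, 14, -60, 59], [24, 11, -31, 16, -56, 66]), (60, [40, 16, -33, 29, -60, 67], [31, 10, -42, 34, -54, 71]), (90, [44, 15, -46, 48, -57, 74], [34, 9, -56, 57, -51, 74])]
```

```bash
cat >> geo.py <<'E'
D=-20
E
python3 - <<'E'
from geo import *
robot.goto(*pose([*TOOL,.004+.10],down(-19.5),D))
robot.servo_line(pose([*TOOL,.004],down(-19.5),D)[0],speed=.12)
f0=np.array(robot.read_force())
robot.move_gripper(0.); print("width",robot.read_grip_width()*.088,robot.read_finger_force(),f0.round(1),np.array(robot.read_force()).round(1))
robot.servo_line(pose([*TOOL,.004+.15],down(-19.5),D)[0],speed=.15)
print(robot.read_grip_width()*.088,np.array(robot.read_force()).round(2))
robot.goto(*pose(PAD["R"],Rp(0),D,.06)); robot.dwell(.2)
print(np.array(robot.read_position())-pose(PAD["R"],Rp(0),D,.06)[0],np.array(robot.read_force()).round(2),robot.read_t())
import pickle
for k in("top","side"):
    g=grab(k); pickle.dump(g,open(f"hold_{k}.pkl","wb"))
    uv=proj(g,PAD["R"])[0].astype(int); c=g["im"][max(0,uv[1]-60):uv[1]+40,uv[0]-60:uv[0]+60]; save("hold_"+k,cv2.resize(c,(396,330)))
a=[cv2.imread(f"pics/hold_{k}.png") for k in("top","side")]; cv2.imwrite("pics/hold.png",np.hstack(a))
E
```

```text
width 0.023875832595327672 29.99511033296585 [-0.3 -0.2  0.5] [-0.1  0.3 -0.1]
0.024009500679996642 [-0.19  0.07 -3.02]
[ 0.0005212  -0.00063864 -0.00050575] [ 0.1   0.74 -1.28] 13.0667
```

View pics/hold.png

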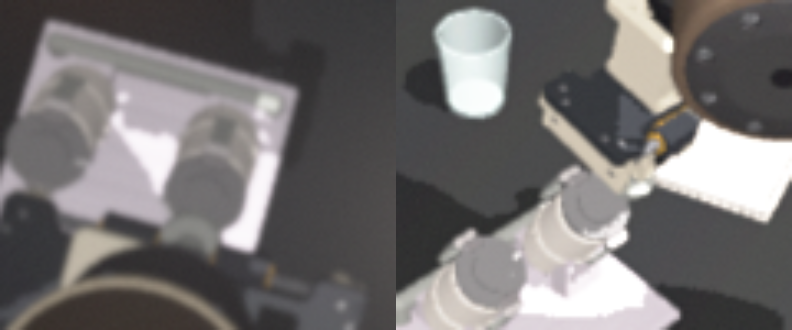

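The tool is held at the right cover: its foot shows just below the cover at (190,235) in the left crop, as expected 60 mm out along the axis. Pressing now, in steps with force checks.

```bash
cat >> geo.py <<'E'
def press(s):
    robot.servo_line(pose(PAD[s],Rp(0),D,.006)[0],speed=.08); robot.dwell(.1)
    f0=np.array(robot.read_force())@n; pk=0
    for k in np.arange(.003,-.0126,-.0015):
        p=pose(PAD[s],Rp(0),D,k)[0]; robot.servo_line(p,speed=.03)
        f=np.array(robot.read_force())@n-f0; pk=max(pk,f); e=(np.array(robot.read_position())-p)@n
        print(f"{k*1e3:.1f} F {f:.1f} err {e*1e3:.1f} w {robot.read_grip_width()*88:.1f}")
        if pk>7 and f<2.5 and k<-.006: break
        if f>45: break
    robot.dwell(.15); print("end",np.array(robot.read_force())@n-f0,robot.read_t())
E
python3 - <<'E'
from geo import *
press("R")
E
```

```text
3.0 F 1.2 err 0.1 w 23.7
1.5 F -0.0 err -0.1 w 24.1
0.0 F 13.0 err 0.7 w 24.0
-1.5 F 16.5 err 1.0 w 23.7
-3.0 F 9.0 err 0.5 w 24.0
-4.5 F 6.2 err 0.1 w 23.8
-6.0 F 0.6 err -0.3 w 23.9
end 0.01993657770302537 15.9917
```

Snapped past half travel. Pressing on lightly to confirm the hard stop, then doing the left cover the same way.

```bash
cat >> geo.py <<'E'
def confirm(s):
    f0=np.array(robot.read_force())@n
    for k in np.arange(-.0075,-.0126,-.001):
        robot.servo_line(pose(PAD[s],Rp(0),D,k)[0],speed=.03); f=np.array(robot.read_force())@n-f0; print(f"{k*1e3:.1f} F {f:.1f}")
        if f>6: break
    robot.dwell(.1); robot.servo_line(pose(PAD[s],Rp(0),D,.05)[0],speed=.12)
E
python3 - <<'E'
from geo import *
confirm("R")
robot.servo_line(pose(PAD["L"],Rp(0),D,.05)[0],speed=.15)
press("L"); confirm("L")
print(robot.read_grip_width()*88,robot.read_t())
E
```

```text
-7.5 F 0.9
-8.5 F 0.0
-9.5 F 7.5
3.0 F -0.6 err 0.1 w 23.9
1.5 F 0.3 err -0.0 w 24.0
0.0 F 9.9 err 0.6 w 24.1
-1.5 F 13.5 err 0.9 w 24.3
-3.0 F 7.6 err 0.4 w 23.8
-4.5 F 4.6 err 0.0 w 23.7
-6.0 F -0.2 err -0.4 w 24.1
end 0.08092762380413276 21.0667
-7.5 F 0.4
-8.5 F -0.6
-9.5 F 3.7
-10.5 F 17.1
24.345664392984425 22.8167
```

Both covers met their hard stop at about 9.5 mm. Returning the tool to the tray.

```bash
python3 - <<'E'
from geo import *
P=lambda z:pose([*TRAY,.004+z],down(-19.5),D)
robot.goto(*P(.16)); robot.servo_line(P(.01)[0],speed=.12); robot.dwell(.15)
f0=robot.read_force()[2]
for z in np.arange(.006,-.006,-.001):
    robot.servo_line(P(z)[0],speed=.03); f=robot.read_force()[2]-f0; print(round(z,3),round(f,1))
    if f>4: break
robot.move_gripper(1.0); robot.dwell(.3)
robot.servo_line(P(.12)[0],speed=.12)
print(robot.read_grip_width(),robot.read_t())
a=robot.ik([.46,.31,.3],down(0)); print(np.round(a))
robot.goto([.5,-.14,.36],down(0)); robot.dwell(.2)
g=grab("wrist"); C=cloud(g)
m=(np.linalg.norm(C[...,:2]-TRAY,axis=2)<.07)&(C[...,2]>.098)&(C[...,2]<.12); print("tool top",C[m].mean(0),m.sum())
print(cv2.minAreaRect((C[m][:,:2]*1000).astype(np.float32)))
save("after",g["im"]); print(robot.read_t())
E
```

```text
0.006 0.9
0.005 0.3
0.004 1.2
0.003 0.9
0.002 0.8
0.001 1.5
0.0 1.1
-0.001 7.5
0.9967558788906323 30.325
[ 54.   7.  -8.   0. -75.  36.]
tool top [ 0.53130105 -0.29416112  0.10465019] 369
((530.7384033203125, -295.5482482910156), (25.00079345703125, 24.105499267578125), 70.49102783203125)
31.5417
```

View pics/after.png

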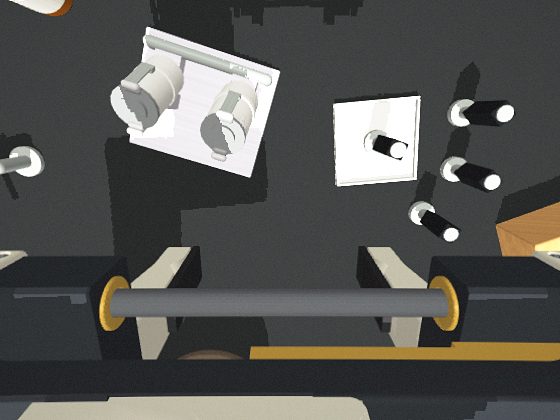

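The tool stands upright in the tray with its top at (398,149), and both covers sit under their prongs. Now the valve: refining the axis and handle direction, and checking reach for an arc push with shut fingers.

```bash
cat > v.py <<'E'
from h import *
A=np.array([.4837,.332]); 
E
python3 - <<'E'
from m import *
from geo import *
A=np.array([.4837,.332])
for k in("valve","top","side","rack"):
    P=sel(k,(.44,.325),.1,.095,.115)[:,:2]; r=np.linalg.norm(P-A,axis=1); B=P[r>.03]
    c=B.mean(0); d=np.linalg.svd(B-c)[2][0]; d=-d*np.sign(d[0]); hub=P[r<.02]
    print(k,"handle ang",np.degrees(np.arctan2(-d[1],-d[0])).round(2),"line off axis mm",(1000*np.cross(A-c,d)).round(2),"reach",r.max().round(4),"hub",hub.mean(0).round(4), "top z",sel(k,A,.02,.08,.16)[:,2].max().round(4))
import itertools
th=np.radians(15)
for sg in(0,180):
    out=[]
    for ang in(-10,0,20,45,70,90,96):
        b=th+np.pi-np.radians(ang); rad=np.array([np.cos(b),np.sin(b),0]); t=np.array([rad[1],-rad[0],0])
        p=np.r_[A,.085]+.075*rad-.02*t
        q=robot.ik(p,down(np.degrees(np.arctan2(t[1],t[0]))+sg)); out.append(None if q is None else np.round(q).astype(int).tolist())
    print(sg,out)
E
```

```text
valve handle ang 10.85 line off axis mm 0.55 reach 0.1055 hub [0.4827 0.3313] top z 0.1097
top handle ang 10.05 line off axis mm 4.22 reach 0.1043 hub [0.4829 0.3285] top z 0.1126
side handle ang 10.87 line off axis mm -2.11 reach 0.1063 hub [0.4805 0.3337] top z 0.1117
rack handle ang 11.65 line off axis mm 2.5 reach 0.1012 hub [0.4825 0.3283] top z 0.1092
0 [[56, 13, -31, 0, -46, 149], [57, 13, -31, 0, -46, 138], [60, 14, -30, 0, -46, 115], [62, 16, -27, 0, -47, 88], [62, 18, -23, 0, -49, 63], [61, 21, -20, 0, -50, 44], [60, 21, -18, 0, -50, 39]]
180 [[56, 13, -31, 0, -46, -31], [57, 13, -31, 0, -46, -42], [60, 14, -30, 0, -46, -65], [62, 16, -27, 0, -47, -92], [62, 18, -23, 0, -49, -117], [61, 21, -20, 0, -50, -136], [60, 21, -18, 0, -50, -141]]<stdin>:7: DeprecationWarning: Arrays of 2-dimensional vectors are deprecated. Use arrays of 3-dimensional vectors instead. (deprecated in NumPy 2.0)
```

```bash
cat > v.py <<'E'
from h import *
A=np.array([.4833,.3313]); TH=np.radians(10.9)
def vp(ang,z=.086,off=.02,r=.078):
    b=TH+np.pi-np.radians(ang); rad=np.array([np.cos(b),np.sin(b),0]); t=np.array([rad[1],-rad[0],0])
    return np.r_[A,z]+r*rad-off*t, down(np.degrees(np.arctan2(t[1],t[0]))), t
E
python3 - <<'E'
from v import *
robot.move_gripper(0.)
p,R,t=vp(-15,.2); robot.goto(p,R); p,R,t=vp(-15); robot.servo_line(p,speed=.15); robot.dwell(.1)
f0=np.array(robot.read_force()); print(robot.read_t())
for a in list(range(-7,82,8))+list(range(84,112,2)):
    p,R,t=vp(a); robot.servo_line(p,R,speed=.07); f=(np.array(robot.read_force())-f0)@t; print(a,round(f,1),end="; ")
    if abs(f)>14: break
robot.dwell(.1); print(np.array(robot.read_force())-f0,robot.read_t())
p,R,t=vp(a,off=.05); robot.servo_line(p,speed=.12)
robot.servo_line(p+[0,0,.2],speed=.2)
robot.goto([.46,.25,.38],down(0)); robot.dwell(.2)
g=grab("wrist"); C=cloud(g); m=(np.linalg.norm(C[...,:2]-A,axis=2)<.12)&(C[...,2]>.095)&(C[...,2]<.118)&(g["d"]>0); m[250:]=False
B=C[m][:,:2]; B=B[np.linalg.norm(B-A,axis=1)>.03]; c=B.mean(0); d=np.linalg.svd(B-c)[2][0]; d*=np.sign((c-A)@d)
print("handle dir",np.degrees(np.arctan2(d[1],d[0])),"open would be",90+10.9, robot.read_t()); save("valve2",g["im"])
E
```

```text
35.6417
-7 -0.6; 1 0.5; 9 -0.2; 17 0.6; 25 0.1; 33 -0.2; 41 0.3; 49 -0.2; 57 -0.7; 65 -0.7; 73 -0.9; 81 0.1; 84 -0.7; 86 -1.0; 88 -1.4; 90 -8.8; 92 -21.2; [-21.28277159  -0.94344314  11.59037234] 40.6917
handle dir 104.8724350940206 open would be 100.9 43.25
```

View pics/valve2.png

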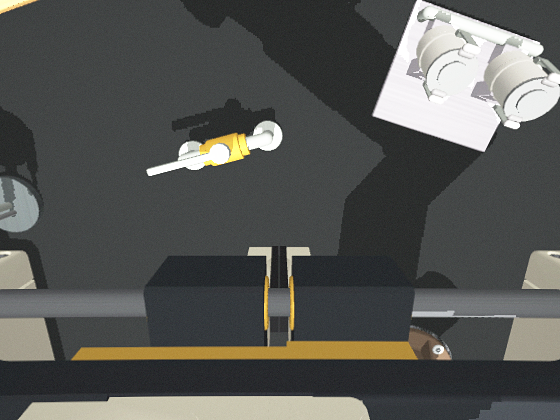

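```bash
python3 - <<'E'
from v import *
import pickle
def go(g,nm):
    C=cloud(g); ok=(np.linalg.norm(C[...,:2]-A,axis=2)<.13)&(g["d"]>0)
    if nm!="top" and nm!="side": ok[250:]=False
    def fit(m,r0):
        B=C[m][:,:2]; B=B[np.linalg.norm(B-A,axis=1)>r0]; c=B.mean(0); d=np.linalg.svd(B-c)[2][0]; return (np.degrees(np.arctan2(d[1],d[0]))%180).round(2),len(B)
    print(nm,"handle",fit(ok&(C[...,2]>.1)&(C[...,2]<.118),.03),"pipe",fit(ok&(C[...,2]>.062)&(C[...,2]<.072),.015))
    # ends of pipe: extreme points
    B=C[ok&(C[...,2]>.03)&(C[...,2]<.066)][:,:2]; 
    y=np.array([-np.sin(.25),np.cos(.25)]); s=(B-A)@y; lo,hi=B[s<-.06].mean(0) if (s<-.06).any() else None,B[s>.06].mean(0) if (s>.06).any() else None
    if lo is not None and hi is not None: print("   ends",lo.round(4),hi.round(4),np.degrees(np.arctan2(*(hi-lo)[::-1])).round(2))
go(pickle.load(open("w_valve.pkl","rb")),"start")
g=grab("wrist"); go(g,"now")
for k in("top","side"): go(pickle.load(open(k+".pkl","rb")),k); go(grab(k),k)
E
```

```text
start handle (np.float64(10.9), 384) pipe (np.float64(104.53), 1007)
   ends [0.5024 0.2677] [0.4687 0.3962] 104.67
now handle (np.float64(104.68), 394) pipe (np.float64(101.34), 762)
   ends [0.5022 0.2666] [0.4733 0.3965] 102.53
top handle (np.float64(9.86), 184) pipe (np.float64(104.51), 319)
   ends [0.5019 0.2626] [0.4658 0.3946] 105.3
top handle (np.float64(91.2), 22) pipe (np.float64(111.12), 177)
side handle (np.float64(10.81), 209) pipe (np.float64(103.72), 399)
   ends [0.494  0.2671] [0.4628 0.3989] 103.29
side handle (np.float64(103.98), 210) pipe (np.float64(105.73), 345)
   ends [0.4946 0.267 ] [0.4616 0.3986] 104.1
```

The handle now lies in line with the pipe: 104.7° against the pipe's 104.6° as measured before the turn. To make sure it is at the stop and not a mis-contact, I'll push once more with the fingertips higher, clear of everything but the blade.

```bash
python3 - <<'E'
from v import *
p,R,t=vp(80,.22,.03); robot.goto(p,R); p,R,t=vp(80,.095,.03,.09); robot.servo_line(p,R,speed=.15); robot.dwell(.15)
f0=np.array(robot.read_force())
for a in range(84,104,2):
    p,R,t=vp(a,.095,.02,.09); robot.servo_line(p,R,speed=.05); f=(np.array(robot.read_force())-f0)@t; print(a,round(f,1),(1e3*(np.array(robot.read_position())-p)@t).round(1),end="; ")
    if abs(f)>22: break
robot.dwell(.1); print(np.array(robot.read_force())-f0)
robot.servo_line(vp(a,.095,.05,.09)[0],speed=.12); robot.servo_line(vp(a,.25,.05,.09)[0],speed=.2)
robot.goto([.46,.25,.38],down(0)); robot.dwell(.3)
g=grab("wrist"); C=cloud(g); m=(np.linalg.norm(C[...,:2]-A,axis=2)<.13)&(C[...,2]>.1)&(C[...,2]<.118)&(g["d"]>0); m[250:]=False
B=C[m][:,:2]; B=B[np.linalg.norm(B-A,axis=1)>.03]; d=np.linalg.svd(B-B.mean(0))[2][0]
print("handle",np.degrees(np.arctan2(d[1],d[0]))%180,robot.read_t(),np.array(robot.read_force()).round(1))
E
```

```text
84 0.3 0.1; 86 -0.5 -0.1; 88 0.6 -0.1; 90 -9.5 -2.2; 92 -23.2 -4.9; [-22.25090783  -2.82524857  10.09475355]
handle 104.77891812626781 49.5167 [-0.1  0.8 -0. ]
```

The handle didn't move under 23 N, so it is at its stop. Handing in.

```bash
python3 -c "
from rig import robot
print(robot.job_done())"
```

```text
the job is handed in; nothing more can be done
None
```

I handed the job in at about 50 s (no verdict came back): both covers clicked home under the tool, the tool stands upright and released in its tray, the valve handle is against its open stop in line with the pipe, and I planned all moves clear of the bottle, beaker and carton but did not re-measure them.

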